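# Take the bayonet cup off the spice grinder

### The arm

A 7-joint arm with a two-finger parallel gripper is mounted at the origin on the work surface; the furniture and walls round the work are solid. World frame = base frame: x ahead of the robot, y to its left, z up, the work surface at z = 0. Lengths are in m, angles in rad, forces in N, time in s.
With the tool pointing down it reaches from about 0.4 to 0.85 m from the base axis. Payload 10.4 kg.
Tool frame: the origin (TCP) lies midway between the tips of the shut fingers; the grasp point (between the pads) lies 19 mm behind it; z points along the fingers, y is the line along which they close (so a half turn about z gives the same grasp; the last joint's range is limited). The gripper opens to 87 mm and grips with 3 to 60 N. Pads are 19 mm wide; open, the fingers measure 117 mm over their backs; the gripper's body (75 mm by 190 mm) begins 51 mm behind the grasp point.
Start: joints at [1.255, 0.332, -0.065, 1.46, 0.022, 1.35, -0.088], TCP at [0.18, -0.598, 0.223] pointing down, gripper open.
Joint ranges: [-2.6, 2.6], [-0.5, 2.12], [-1.47, 1.34], [0.16, 2.42], [-1.27, 4.41], [0.06, 2.06], [-2.6, 2.6]. Speed limits (rad/s): [2.22, 2.22, 2.79, 2.79, 3.14, 3.14, 3.14].

### API

Orientations are given as a unit quaternion [x, y, z, w].
In Python, from bench import r gives the robot as it stands.
- The arm moves only by the tool arm_command, never from a script. Its arguments are lists of equal length, an entry for each row: "xyz": the shift along the world's x, y, z in m, a list of three; "rot": the turn, a rotation vector about the world's x, y, z in rad, a list of three. In form: {"xyz": [[tx, ty, tz], ...], "rot": [[ax, ay, az], ...]}. A call has 1 to 20 rows; each row is the pose to reach, as a shift and turn from the pose commanded when the call began; what a row does not reach only later rows make up. A row lasts 1/12 s, in which the tool goes at most 41.7 mm and 7.16 degrees, less where a joint would pass 70% of its speed; a pose out of reach is approached as far as the arm can. A call with a gripper value outside its range is refused whole. "grip" is the opening, from 0 (shut) to 1 (fully open), set as the call begins (left out, the last holds). The fingers move at their own pace and stop on an object; "squeeze" is the grip in N (left out, the last holds). Time passes only in rows, so rows that repeat a pose let the fingers close. It gives the time, the measured TCP pose, the force, the opening and the grip force at its end, in the units of the state.
- r.read_state(): the state, without advancing time (a new reading comes with each control period).
- r.camera(name): name is "scene" or "top" or "wrist"; returns the picture (400x640x3 uint8, red, green, blue); there is no depth.
- r.camera_model(name): a dict with "fx", "fy", "cx", "cy" (pixels), "k1" (the pictures are not rectified: a ray, as slopes to the right and down, at radius r is drawn at 1 + k1 r^2 times it, then the intrinsics apply), "T" (4x4, takes a point from camera to world coordinates). Camera axes: x right, y up, looking along -z (the intrinsics and any distortion apply to the point x, -y, -z); pixel columns grow to the right and rows downward; lengths in m; the calibration is good to about 2 mm. A picture is of the moment at which its call begins: read the wrist's pose just before it. camera_model takes no time and is no camera call; for the wrist camera it gives the pose at the moment of the call.
- r.close_job(): hands the job in; it is judged then, once.
Trained networks look in the newest picture that a camera, given by its name, has taken for a name from the list of things; names that differ only in an ending like _2 or _b are one class to them, and where a whole thing is asked for, a point or a joint stands for the part that bears it (a point fixed in the world has none). Each returns a list of dicts, best first, with "conf" (0 to 1); they miss things now and then, are a little off and sometimes report something else, mostly with a low value. They report only what shows in the picture. A call takes as long as a camera call. They do not tell look-alikes from the thing itself.
- r.look_for(label, camera): "at" ([x, y, z] in m, in the coordinates of the camera as it stood for that picture, good to about 4 mm: the middle of the surface that is visible of it).
- r.spot_point(label, camera): "at" ([x, y, z] in m, in the coordinates of the camera as it stood for that picture, good to about 4 mm: a listed point, or the origin of a listed thing).
The state is a dict: "time": time; "joint_positions": joint angles; "joint_vel": joint speeds; "joint_torque": joint torques, N m; "ee_pos": TCP position; "eef_rot": TCP orientation; "ft_force": force on the tool from outside, world axes, zero at the start; "torque": the same for the moment, N m; "width": finger opening in m; "grip_force": force on a finger pad.
Only numpy, scipy, OpenCV 4.12 (cv2) and the standard library are available. Lean on these libraries where they do the work, as an engineer would, in place of code of your own. Each camera call takes 0.05 s, during which the arm holds its last target. There are 200 camera calls.

### The job

Take the grinding cup off the spice grinder: push the release button all the way in, turn the cup anticlockwise (seen from above) about a quarter turn until you feel it come up against its stop, then lift it straight off and stand it upright in the middle of the single cork coaster that lies beside the grinder. Be gentle: do not ram the button or force the cup against its mount, set the cup down softly, and leave the other things where they are.

Things in the scene. Friction and masses are not known exactly. Their poses are not given: they have to be found in the camera images.
- motor_base: white spice-grinder base, fixed. Origin on the worktop on the axis of its round bayonet socket, z up. Round part 116 mm across, 69 mm high; a nose 78 mm wide, 66 mm high reaches 119 mm from the axis along -x and carries the release button. A steel ring (inner radius 31.5 mm, top at 70.5 mm) overhangs the cup's lugs; it has two opposite gaps.
- socket (a point): centre of the socket floor, 54 mm above the base's origin. The lugs meet the ring's gaps only after 55 to 85 degrees of anticlockwise turn (seen from above); how far differs from start to start and is not in the poses. A solid end stop is felt there: at it, and about 4 degrees before it, the cup lifts out freely; earlier the ring holds it down.
- button_top (a point): centre of the flat top of the round release button, 28 mm across, white like the base, on the nose 92 mm from the socket axis along the base's -x, 86 mm above the worktop when out. Pressed straight down. Its pin keeps the cup from turning until it is in.
- release_button (a joint): travel of the release button in m: 0 out, 0.008 fully in (a hard stop). It resists with about 4 N of friction and stays where it is pushed; from 0.0065 on the cup is free to turn.
- grinding_cup: steel cup, 0.2 to 0.45 kg, 90 mm high, in the socket with 1.5 mm radial, 2 mm vertical play. Origin: centre of its underside, z up. Foot 60 mm across, 18 mm high, two lugs 14 mm wide, 8 mm high, out to 36 mm radius at +x and -x; body 77 mm across; flat white lid at 60 mm; on it a bar grip along x, 50 x 18 mm, 60 to 90 mm above the origin. At the start its x lies along the base's x.
- cork_coaster: loose round cork coaster, 94 mm across, 9 mm thick, flat on the worktop beside the grinder, on its own (others lie stacked in the left corner). Origin at the centre of its underside.
There are look-alikes about, which are no part of the job. Leave any green or turquoise look-alike of the cork_coaster alone.

How it is judged:
On the way, in this order (a step that is already met when the one before it is completed fails the run):
1. the release button is pushed in while the cup is still locked home (value of joint release_button above 0.0065 m and z of grinding_cup in the frame of motor_base below 0.06 m and angle between the x axis of grinding_cup and the x axis of motor_base, either way round below 0.12 rad), for 0.1 s.
2. the cup is turned to its stop, still seated in the socket (angle between the x axis of grinding_cup and the x axis of motor_base, either way round above 0.85 rad and z of grinding_cup in the frame of motor_base below 0.06 m), for 0.1 s.
3. the cup is lifted clear of the socket, upright (z of grinding_cup in the frame of motor_base above 0.085 m and angle between grinding_cup's own z axis and vertical below 0.3 rad), for 0.1 s.
At the end, for the whole second after the job is handed in: The cup stands upright (within 4.5 degrees), at rest, on the single cork coaster, which lies flat on the worktop, their centres within 18 mm of each other; the release button is still in (at least 6.5 mm) (horizontal distance between grinding_cup and cork_coaster below 0.018 m and z of grinding_cup in the frame of cork_coaster between 0.006 and 0.013 m and height (world z) of cork_coaster below 0.004 m and angle between grinding_cup's own z axis and vertical below 0.08 rad and value of joint release_button above 0.0065 m and linear speed of grinding_cup below 0.02 m/s); the robot touches nothing.
It fails at once if the cup is forced against the grinder's mount (more than 25 N) (contact force between grinding_cup and motor_base above 25 N).
It fails at once if the robot presses the grinder with more than 45 N (contact force between the arm and motor_base above 45 N).
It fails at once if the robot's fingers press the grinder or its button with more than 45 N (contact force between the fingers and motor_base above 45 N).
It fails at once if the cup is banged or pressed down on the coaster (more than 70 N) (contact force between grinding_cup and cork_coaster above 70 N).
It fails at once if another thing is pushed out of its place (more than 20 mm) (distance of any of spice_jar, vanilla_bottle, matches, spoon, tea_caddy, peeler_tool, timer from where it was at the start of the episode above 0.02 m).
It also fails if it takes over 72 s, if anything falls off the work surface, if the arm or the gripper's body presses on something with over 40 N, if the wrist force passes 120 N, or if a joint passes its speed limit or range.

## Working session

There is one attempt and no reset: what is moved stays moved. The work goes in short steps, Python scripts to look and compute and a tool call to move; the robot and the scene stay as the last step left them, time stands still between calls to the robot, and variables do not carry over. Pictures are saved under pics/ and viewed, at most 10 in all, crops included, and the job is handed in when it is done.

Besides the shell and the picture viewer there is one more tool, called after ">>>" as name(argument=value, ...) on one line, values as JSON. arm_command: Moves the arm, as the interface text tells. Its arguments: {"type":"object","properties":{"xyz":{"type":"array"},"rot":{"type":"array"},"grip":{"type":"number"},"squeeze":{"type":"number"}},"required":["xyz","rot"]}

```bash
mkdir -p pics; cat > h.py <<'E'
import numpy as np, cv2
from bench import r
def W(cam,p,T=None):
    T=np.array(r.camera_model(cam)["T"]) if T is None else T
    return (T@np.r_[p,1])[:3]
def proj(cam,P):
    m=r.camera_model(cam);c=np.linalg.inv(np.array(m["T"]))@np.r_[P,1]
    u,v=c[0]/-c[2],-c[1]/-c[2];k=1+m["k1"]*(u*u+v*v)
    return m["fx"]*u*k+m["cx"],m["fy"]*v*k+m["cy"]
def snap(cam,name):
    im=r.camera(cam);cv2.imwrite(f"pics/{name}.png",im[:,:,::-1]);return im
def find(cam,spots=(),looks=()):
    T=np.array(r.camera_model(cam)["T"])
    for f,ls in ((r.spot_point,spots),(r.look_for,looks)):
        for l in ls:
            for d in f(l,cam)[:4]:
                w=W(cam,d["at"],T);print(cam,f.__name__,l,round(d["conf"],2),w.round(4),np.round(proj(cam,w)))
E
python3 - <<'E'
from h import *
for c in("scene","top"):
    snap(c,c+"0");find(c,["motor_base","socket","button_top","grinding_cup","cork_coaster"])
s=r.read_state();print(s["time"],s["ee_pos"],s["eef_rot"],s["width"],s["ft_force"])
E
```

```text
scene call motor_base 0.74 [ 5.387e-01 -1.468e-01 -1.000e-04] [337. 167.]
scene call socket 0.8 [ 0.5411 -0.1441  0.0543] [337. 155.]
scene call button_top 0.48 [ 0.4501 -0.1368  0.0864] [355. 158.]
scene call grinding_cup 0.61 [ 0.5432 -0.146   0.0504] [336. 156.]
scene call cork_coaster 0.83 [ 0.2161  0.2849 -0.0024] [325. 278.]
scene call cork_coaster 0.78 [ 0.5843  0.1474 -0.003 ] [271. 198.]
scene call cork_coaster 0.68 [0.2618 0.5061 0.0023] [253. 316.]
scene call cork_coaster 0.54 [ 0.5485  0.0078 -0.0017] [307. 184.]
top call motor_base 0.8 [ 0.5401 -0.1433  0.0068] [422. 152.]
top call socket 0.89 [ 0.5427 -0.1461  0.0546] [427. 148.]
top call button_top 0.46 [ 0.4468 -0.1427  0.0811] [428. 179.]
top call grinding_cup 0.73 [ 0.5433 -0.1478  0.0574] [427. 147.]
top call cork_coaster 0.81 [ 0.2628  0.5015 -0.0021] [204. 244.]
top call cork_coaster 0.73 [ 0.5466 -0.     -0.0015] [374. 151.]
top call cork_coaster 0.73 [ 0.2145  0.2838 -0.0042] [278. 262.]
top call cork_coaster 0.59 [ 0.5889  0.1424 -0.0007] [327. 137.]
0.6 [ 0.18040511 -0.59841615  0.22258919] [9.89301976e-01 1.45882136e-01 1.40710107e-05 5.68987954e-05] 0.08708317158470161 [ 0.9037755  -0.11353456  0.07138441]
```

View pics/scene0.png

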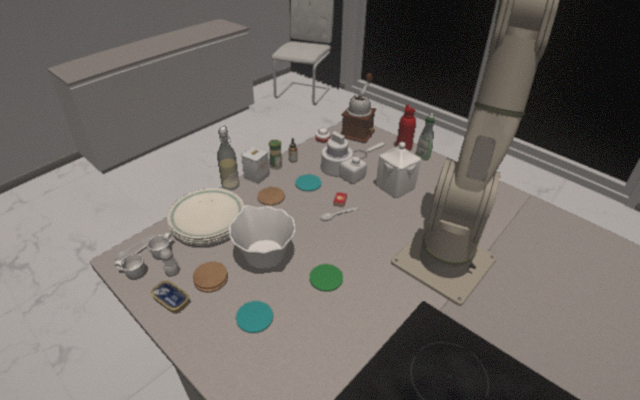

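```bash
python3 -c "
import cv2
a=cv2.imread('pics/top0.png')[70:290,180:500];cv2.imwrite('pics/topc.png',cv2.resize(a,None,fx=2.5,fy=2.5,interpolation=cv2.INTER_CUBIC))"
```

```text
(no output)
```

View pics/topc.png

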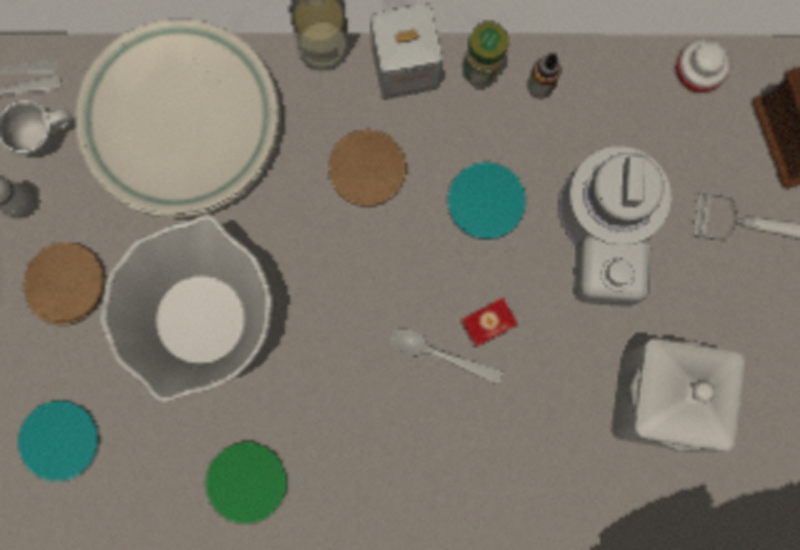

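The scene picture shows a brown coaster on its own at scene (271,198) and top (327,137). The brown stack is at scene (210,276) and top (204,183). The turquoise ones are at top (374,151) and (204,244), and the green one at top (278,262). The cork_coaster is therefore the brown one at world (0.587, 0.145). The grinder sits at top (427,148) with its button at top (428,179). The white tea caddy at top (456,228) is a look-alike of nothing needed, but it could get in the way. Next I check the heights of obstacles along the path.

```bash
cat >> h.py <<'E'
def ray(cam,u,v):
    m=r.camera_model(cam);T=np.array(m["T"]);x,y=(u-m["cx"])/m["fx"],(v-m["cy"])/m["fy"];a,b=x,y
    for _ in range(20):
        k=1+m["k1"]*(a*a+b*b);a,b=x/k,y/k
    return T[:3,3],T[:3,:3]@np.array([a,-b,-1])
def plane(cam,u,v,z):
    o,d=ray(cam,u,v);return o+d*(z-o[2])/d[2]
def tri(u1,v1,u2,v2):
    o,d=ray("scene",u1,v1);p,e=ray("top",u2,v2)
    t=np.linalg.lstsq(np.c_[d,-e],p-o,rcond=None)[0];return (o+d*t[0]+p+e*t[1])/2
E
python3 - <<'E'
from h import *
print("knob",tri(402,146,461,227))
for c in[(636,345),(743,350),(735,448),(640,440)]:print("caddy corner",plane("top",180+c[0]/2.5,70+c[1]/2.5,.09))
for n,b,t in(("red",(405,152),107),("green",(424,159),115)):
    g=plane("scene",*b,0);o,d=ray("scene",b[0]+4,t);k=np.hypot(*(g-o)[:2])/np.hypot(*d[:2]);print(n,g,"h",(o+d*k)[2])
find("top",[],["tea_caddy","cork_coaster"])
a=cv2.imread('pics/top0.png');cv2.imwrite('pics/topr.png',a[60:400,380:640])
E
```

```text
knob [ 0.30861985 -0.20201506  0.16880958]
caddy corner [ 0.36402605 -0.15480996  0.09      ]
caddy corner [ 0.35888546 -0.27279306  0.09      ]
caddy corner [ 0.2518591  -0.25972414  0.09      ]
caddy corner [ 0.26028472 -0.15631028  0.09      ]
red [ 0.4092932 -0.4172553  0.       ] h 0.197512776901123
green [ 0.32672491 -0.42719651  0.        ] h 0.19022136263485545Traceback (most recent call last):
  File "<stdin>", line 6, in <module>
  File "h.py", line 16, in find
    for d in f(l,cam)[:4]:
             ~^^^^^^^
ValueError: it knows: button_top, cork_coaster, grinding_cup, motor_base, release_button, socket
```

>>> arm_command(xyz=[[0, 0, 0.04], [0, 0, 0.08], [0.02, 0, 0.1], [0.05, 0.02, 0.1], [0.075, 0.05, 0.1], [0.1, 0.08, 0.1], [0.12, 0.115, 0.1], [0.14, 0.15, 0.1], [0.16, 0.185, 0.1], [0.18, 0.22, 0.1], [0.2, 0.255, 0.1], [0.215, 0.29, 0.1], [0.23, 0.325, 0.1], [0.24, 0.36, 0.1], [0.25, 0.395, 0.1], [0.26, 0.425, 0.1], [0.265, 0.455, 0.1], [0.265, 0.455, 0.1], [0.265, 0.455, 0.1]], rot=[[0, 0, 0], [0, 0, 0], [0, 0, -0.03], [0, 0, -0.06], [0, 0, -0.09], [0, 0, -0.12], [0, 0, -0.15], [0, 0, -0.18], [0, 0, -0.21], [0, 0, -0.24], [0, 0, -0.27], [0, 0, -0.3], [0, 0, -0.32], [0, 0, -0.34], [0, 0, -0.35], [0, 0, -0.35], [0, 0, -0.35], [0, 0, -0.35], [0, 0, -0.35]], grip=0)

```text
time: 2.18
ee_pos: [0.4458, -0.1419, 0.3229]
eef_rot: [1.0, -0.027, 0.0, 0.0]
ft_force: [-0.6, -0.2, 0.0]
width: 0.0004
grip_force: 0.0
```

```bash
python3 - <<'E'
from h import *
s=r.read_state();print(s["time"],s["ee_pos"],s["eef_rot"],s["width"],s["ft_force"],s["joint_positions"])
snap("wrist","w1");find("wrist",["socket","motor_base","button_top","grinding_cup","cork_coaster"])
E
```

```text
2.1833 [ 0.44575207 -0.14190653  0.3229117 ] [ 9.99638228e-01 -2.68925561e-02  3.04176491e-04  3.34069932e-04] 0.00037304295051465665 [-0.58447157 -0.24756361  0.03807937] [ 0.68809966 -0.03297149 -0.46029841  1.66591592 -0.01414225  1.50449564
 -1.39564383]
wrist call button_top 0.85 [ 0.4457 -0.1384  0.0833] [317. 173.]
wrist call grinding_cup 0.89 [ 0.5415 -0.1465  0.0529] [318. 100.]
wrist call cork_coaster 0.83 [ 0.5446  0.     -0.0042] [225. 105.]
wrist call cork_coaster 0.81 [ 5.851e-01  1.463e-01 -5.000e-04] [127.  85.]
wrist call cork_coaster 0.68 [ 0.2135  0.2865 -0.0028] [104. 297.]
```

View pics/w1.png

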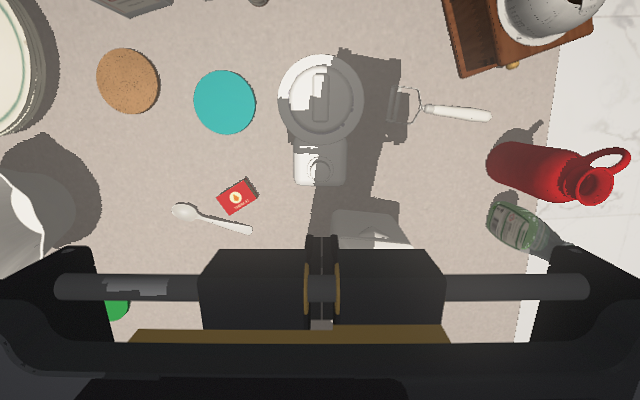

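The wrist picture shows the cork coaster alone at (128,81), with a visible cork texture, and a turquoise one at (225,102). The grinder cup is at (320,98) with its grip bar nearly vertical in the image, and the button is at (317,168). I go down over the button with the fingers shut.

>>> arm_command(xyz=[[0.002, 0.003, -0.04], [0.002, 0.003, -0.08], [0.002, 0.003, -0.12], [0.002, 0.003, -0.16], [0.002, 0.003, -0.195], [0.002, 0.003, -0.22], [0.002, 0.003, -0.23], [0.002, 0.003, -0.232], [0.002, 0.003, -0.232]], rot=[[0, 0, -0.015], [0, 0, -0.015], [0, 0, -0.015], [0, 0, -0.015], [0, 0, -0.015], [0, 0, -0.015], [0, 0, -0.015], [0, 0, -0.015], [0, 0, -0.015]], grip=0)

```text
time: 3.23
ee_pos: [0.4477, -0.1407, 0.0911]
eef_rot: [0.999, -0.036, 0.0, -0.0]
ft_force: [-0.2, -0.5, 1.1]
width: 0.001
grip_force: 0.0
```

```bash
python3 - <<'E'
from h import *
snap("wrist","w2");snap("scene","s2");find("wrist",["socket","button_top","grinding_cup"])
E
```

```text
wrist call button_top 0.75 [ 0.4473 -0.1386  0.0884] [318. 251.]
wrist call grinding_cup 0.87 [ 0.5434 -0.1449  0.0527] [317.  86.]
```

View pics/w2.png

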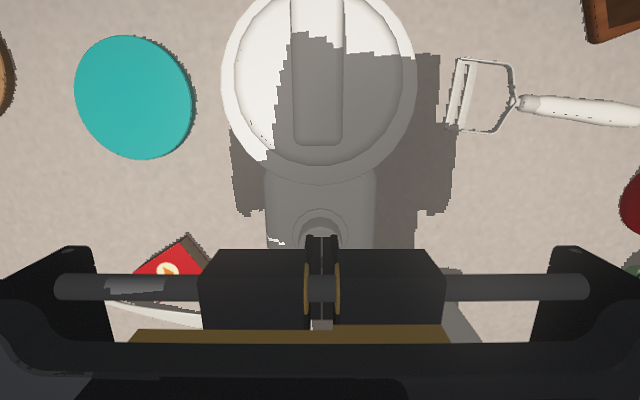

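The picture shows the fingertips over the button at (320,240), with the grip bar straight ahead and its sides at columns 292 to 345. I press slowly.

>>> arm_command(xyz=[[0, 0.001, -0.002], [0, 0.001, -0.004], [0, 0.001, -0.006], [0, 0.001, -0.0075], [0, 0.001, -0.009], [0, 0.001, -0.0105], [0, 0.001, -0.0115], [0, 0.001, -0.0115]], rot=[[0, 0, 0], [0, 0, 0], [0, 0, 0], [0, 0, 0], [0, 0, 0], [0, 0, 0], [0, 0, 0], [0, 0, 0]])

```text
time: 4.15
ee_pos: [0.4475, -0.1394, 0.0789]
eef_rot: [0.999, -0.036, 0.0, 0.0]
ft_force: [0.5, -0.5, 1.0]
width: 0.0
grip_force: 0.7
```

>>> arm_command(xyz=[[0, 0, -0.0005], [0, 0, -0.001], [0, 0, -0.001]], rot=[[0, 0, 0], [0, 0, 0], [0, 0, 0]])

```text
time: 4.4
ee_pos: [0.4476, -0.1394, 0.0784]
eef_rot: [0.999, -0.036, 0.0, 0.0]
ft_force: [-0.2, -0.3, 6.8]
width: 0.0003
grip_force: 3.3
```

>>> arm_command(xyz=[[0, 0, -0.0005], [0, 0, -0.001], [0, 0, -0.001]], rot=[[0, 0, 0], [0, 0, 0], [0, 0, 0]])

```text
time: 4.65
ee_pos: [0.4478, -0.1395, 0.0783]
eef_rot: [0.999, -0.036, 0.0, 0.0]
ft_force: [-5.3, 2.5, 18.4]
width: 0.0003
grip_force: 9.0
```

>>> arm_command(xyz=[[0, 0, 0.01], [0, 0, 0.04], [0, 0, 0.08], [0, 0, 0.113], [0.03, -0.002, 0.113], [0.065, -0.004, 0.113], [0.09, -0.006, 0.113], [0.095, -0.006, 0.113], [0.095, -0.006, 0.113], [0.095, -0.006, 0.113]], rot=[[0, 0, 0], [0, 0, 0], [0, 0, 0], [0, 0, 0], [0, 0, 0], [0, 0, 0], [0, 0, 0], [0, 0, 0], [0, 0, 0], [0, 0, 0]], grip=0.6)

```text
time: 5.48
ee_pos: [0.5416, -0.1452, 0.1895]
eef_rot: [0.999, -0.036, -0.001, -0.0]
ft_force: [0.3, -0.6, 0.7]
width: 0.0509
grip_force: 0.0
```

```bash
python3 - <<'E'
from h import *
snap("wrist","w3");find("wrist",["socket","button_top","grinding_cup","cork_coaster"]);snap("top","t3");find("top",["socket","button_top","cork_coaster"])
s=r.read_state();print(s["ee_pos"],s["eef_rot"],s["joint_positions"])
E
```

```text
wrist call button_top 0.57 [ 0.4426 -0.139   0.0784] [322. 290.]
wrist call grinding_cup 0.85 [ 0.5409 -0.1434  0.0539] [319. 194.]
wrist call cork_coaster 0.76 [ 5.443e-01  5.000e-04 -5.000e-04] [201. 188.]
wrist call cork_coaster 0.74 [0.5865 0.1508 0.0033] [ 71. 164.]
top call socket 0.65 [ 0.542  -0.1482  0.0565] [428. 148.]
top call socket 0.52 [ 0.4481 -0.1448  0.0756] [429. 179.]
top call cork_coaster 0.97 [5.908e-01 1.454e-01 4.000e-04] [326. 136.]
top call cork_coaster 0.81 [ 0.5466 -0.0016  0.0009] [375. 150.]
top call cork_coaster 0.67 [ 0.2153  0.2777 -0.0026] [280. 261.]
top call cork_coaster 0.57 [2.619e-01 5.043e-01 3.000e-04] [203. 245.]
[ 0.54224392 -0.14548062  0.19029051] [ 9.99346078e-01 -3.61574886e-02  1.33682342e-04  1.83876695e-04] [ 0.60489993  0.2519415  -0.49412724  1.65632849  0.12468338  1.26435589
 -1.55683483]
```

View pics/w3.png

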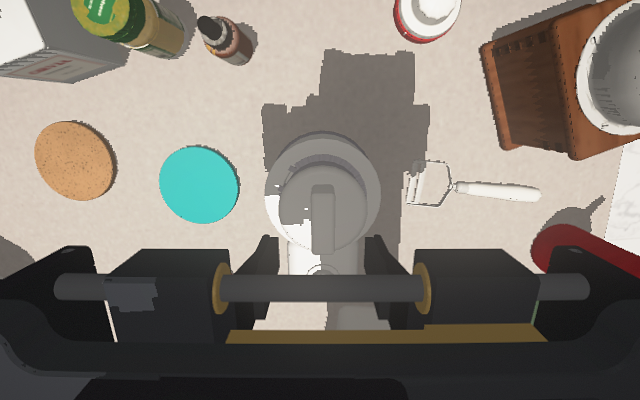

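The picture shows the bar centred between the open fingers at column 322, and the button is down. I descend and close softly first.

>>> arm_command(xyz=[[0, 0, -0.03], [0, 0, -0.055], [0, 0, -0.068], [0, 0, -0.071], [0, 0, -0.071]], rot=[[0, 0, 0], [0, 0, 0], [0, 0, 0], [0, 0, 0], [0, 0, 0]])

```text
time: 6.35
ee_pos: [0.5421, -0.1453, 0.1187]
eef_rot: [0.999, -0.036, -0.001, -0.0]
ft_force: [0.6, 0.4, 0.5]
width: 0.052
grip_force: 0.0
```

>>> arm_command(xyz=[[0, 0, 0], [0, 0, 0], [0, 0, 0], [0, 0, 0], [0, 0, 0], [0, 0, 0]], rot=[[0, 0, 0], [0, 0, 0], [0, 0, 0], [0, 0, 0], [0, 0, 0], [0, 0, 0]], grip=0, squeeze=5)

```text
time: 6.85
ee_pos: [0.5426, -0.1454, 0.1194]
eef_rot: [0.999, -0.036, 0.0, 0.0]
ft_force: [0.2, 0.4, 0.3]
width: 0.02
grip_force: 0.0
```

```bash
python3 - <<'E'
from h import *
s=r.read_state();print(s["ee_pos"],s["eef_rot"],s["width"],s["grip_force"],s["ft_force"],s["torque"])
print(plane("top",482,115,.1),plane("scene",345,138,0),plane("scene",375,141,0))
E
```

```text
[ 0.54255253 -0.14544765  0.11937757] [ 9.99348563e-01 -3.60886046e-02  2.16905983e-04  1.24783320e-04] 0.019963934470032724 0.0 [0.17712952 0.42785473 0.26606165] [ 0.02408903  0.02259129 -0.07186362]
[ 0.62648322 -0.29491871  0.1       ] [ 0.65206355 -0.33228985  0.        ] [ 0.54678158 -0.40090693  0.        ]
```

>>> arm_command(xyz=[[0, 0, 0], [0, 0, 0], [0, 0, 0]], rot=[[0, 0, 0], [0, 0, 0], [0, 0, 0]])

```text
time: 7.1
ee_pos: [0.5426, -0.1455, 0.1192]
eef_rot: [0.999, -0.036, 0.0, 0.0]
ft_force: [1.1, -0.5, 1.4]
width: 0.018
grip_force: 5.0
```

>>> arm_command(xyz=[[0, 0, 0], [0, 0, 0]], rot=[[0, 0, 0], [0, 0, 0]], squeeze=18)

```text
time: 7.27
ee_pos: [0.5426, -0.1455, 0.1192]
eef_rot: [0.999, -0.036, 0.0, 0.0]
ft_force: [0.7, -1.0, 1.6]
width: 0.0178
grip_force: 18.0
```

>>> arm_command(xyz=[[0, 0, 0], [0, 0, 0], [0, 0, 0], [0, 0, 0], [0, 0, 0], [0, 0, 0], [0, 0, 0], [0, 0, 0], [0, 0, 0], [0, 0, 0], [0, 0, 0], [0, 0, 0]], rot=[[0, 0, 0.03], [0, 0, 0.08], [0, 0, 0.14], [0, 0, 0.2], [0, 0, 0.26], [0, 0, 0.32], [0, 0, 0.38], [0, 0, 0.44], [0, 0, 0.48], [0, 0, 0.5], [0, 0, 0.5], [0, 0, 0.5]])

```text
time: 8.27
ee_pos: [0.5424, -0.1453, 0.1192]
eef_rot: [0.977, 0.212, 0.0, 0.0]
ft_force: [-1.5, 0.8, 3.7]
width: 0.0179
grip_force: 18.0
```

```bash
cat >s.py <<'E'
from h import *
from scipy.spatial.transform import Rotation as R
s=r.read_state();x=R.from_quat(s["eef_rot"]).as_matrix()[:,0]
print(s["time"],s["ee_pos"].round(4),"yaw",np.arctan2(x[1],x[0]).round(4),"F",s["ft_force"].round(2),"M",s["torque"].round(3),s["width"].round(4),s["grip_force"].round(1))
E
python3 s.py
```

```text
Traceback (most recent call last):
  File "s.py", line 4, in <module>
    print(s["time"],s["ee_pos"].round(4),"yaw",np.arctan2(x[1],x[0]).round(4),"F",s["ft_force"].round(2),"M",s["torque"].round(3),s["width"].round(4),s["grip_force"].round(1))
                                                                                                                                  ^^^^^^^^^^^^^^^^
AttributeError: 'float' object has no attribute 'round'
```

```bash
sed -i 's/s\["width"\].round(4),s\["grip_force"\].round(1)/s["width"],s["grip_force"]/' s.py; python3 s.py
```

```text
8.2667 [ 0.5424 -0.1453  0.1192] yaw 0.4268 F [-1.53  0.81  3.74] M [0.061 0.199 0.071] 0.017909308130181982 18.002867926843464
```

>>> arm_command(xyz=[[0, 0, 0], [0, 0, 0], [0, 0, 0], [0, 0, 0], [0, 0, 0], [0, 0, 0], [0, 0, 0], [0, 0, 0], [0, 0, 0]], rot=[[0, 0, 0.04], [0, 0, 0.1], [0, 0, 0.16], [0, 0, 0.22], [0, 0, 0.28], [0, 0, 0.34], [0, 0, 0.38], [0, 0, 0.4], [0, 0, 0.4]])

```text
time: 9.02
ee_pos: [0.5426, -0.1454, 0.1192]
eef_rot: [0.916, 0.402, 0.0, 0.0]
ft_force: [0.6, 0.8, 4.2]
width: 0.0178
grip_force: 18.0
```

```bash
python3 s.py
```

```text
9.0167 [ 0.5426 -0.1454  0.1192] yaw 0.8275 F [0.59 0.76 4.24] M [-0.01   0.022  0.022] 0.017756872587954615 17.999848402105272
```

>>> arm_command(xyz=[[0, 0, 0], [0, 0, 0], [0, 0, 0], [0, 0, 0]], rot=[[0, 0, 0.02], [0, 0, 0.04], [0, 0, 0.06], [0, 0, 0.06]])

```text
time: 9.35
ee_pos: [0.5426, -0.1454, 0.1192]
eef_rot: [0.903, 0.43, 0.0, 0.0]
ft_force: [-0.7, 1.2, 5.9]
width: 0.0179
grip_force: 18.0
```

```bash
python3 s.py
```

```text
9.35 [ 0.5426 -0.1454  0.1192] yaw 0.8897 F [-0.69  1.17  5.89] M [-0.056  0.021 -0.033] 0.017851444598582723 17.99993664957583
```

>>> arm_command(xyz=[[0, 0, 0.0003], [0, 0, 0.0004], [0, 0, 0.0004], [0, 0, 0.0004]], rot=[[0, 0, 0.02], [0, 0, 0.04], [0, 0, 0.06], [0, 0, 0.06]])

```text
time: 9.68
ee_pos: [0.5422, -0.1455, 0.1193]
eef_rot: [0.889, 0.457, -0.0, -0.0]
ft_force: [-0.4, -0.2, 2.2]
width: 0.0177
grip_force: 18.0
```

```bash
python3 s.py
```

```text
9.6833 [ 0.5422 -0.1455  0.1193] yaw 0.9498 F [-0.4  -0.2   2.15] M [-0.107  0.027  0.054] 0.017677667740398344 18.001678339205682
```

>>> arm_command(xyz=[[0, 0, 0], [0, 0, 0], [0, 0, 0], [0, 0, 0]], rot=[[0, 0, 0.02], [0, 0, 0.04], [0, 0, 0.06], [0, 0, 0.06]])

```text
time: 10.02
ee_pos: [0.5418, -0.1454, 0.1193]
eef_rot: [0.875, 0.483, -0.001, -0.0]
ft_force: [-4.4, -0.3, 2.7]
width: 0.0177
grip_force: 18.1
```

```bash
python3 s.py
```

```text
10.0167 [ 0.5418 -0.1454  0.1193] yaw 1.0091 F [-4.37 -0.25  2.66] M [-0.011  0.794 -0.4  ] 0.017657416596510513 18.082702411338687
```

>>> arm_command(xyz=[[0, 0, 0], [0, 0, 0], [0, 0, 0], [0, 0, 0]], rot=[[0, 0, 0.02], [0, 0, 0.04], [0, 0, 0.06], [0, 0, 0.06]])

```text
time: 10.35
ee_pos: [0.5418, -0.1451, 0.1193]
eef_rot: [0.86, 0.51, -0.0, -0.001]
ft_force: [-4.8, 1.1, 3.9]
width: 0.0185
grip_force: 18.7
```

```bash
python3 s.py
```

```text
10.35 [ 0.5418 -0.1451  0.1193] yaw 1.0699 F [-4.78  1.09  3.93] M [ 0.292  1.275 -0.495] 0.01848058943734842 18.680797211636673
```

>>> arm_command(xyz=[[0, 0, 0], [0, 0, 0], [0, 0, 0], [0, 0, 0]], rot=[[0, 0, -0.03], [0, 0, -0.06], [0, 0, -0.075], [0, 0, -0.075]])

```text
time: 10.68
ee_pos: [0.5426, -0.145, 0.1193]
eef_rot: [0.879, 0.477, 0.0, -0.0]
ft_force: [-0.4, -0.2, -0.6]
width: 0.0181
grip_force: 17.7
```

```bash
python3 s.py
```

```text
10.6833 [ 0.5426 -0.145   0.1193] yaw 0.9936 F [-0.36 -0.16 -0.62] M [ 0.231  0.054 -0.023] 0.018086882543967002 17.72515187272802
```

>>> arm_command(xyz=[[0, 0, 0], [0, 0, 0.001], [0, 0, 0.002], [0, 0, 0.003], [0, 0, 0.0035], [0, 0, 0.0035]], rot=[[0, 0, 0.01], [0, 0, 0.01], [0, 0, 0.01], [0, 0, 0.01], [0, 0, 0.01], [0, 0, 0.01]], squeeze=25)

```text
time: 11.18
ee_pos: [0.5423, -0.1454, 0.123]
eef_rot: [0.877, 0.481, -0.0, -0.0]
ft_force: [-1.3, 0.8, -2.8]
width: 0.0178
grip_force: 24.7
```

```bash
python3 s.py
```

```text
11.1833 [ 0.5423 -0.1454  0.123 ] yaw 1.0029 F [-1.25  0.78 -2.8 ] M [ 0.147  0.101 -0.036] 0.017767440238766155 24.686275776475668
```

>>> arm_command(xyz=[[0, 0, 0.002], [0, 0, 0.005], [0, 0, 0.008], [0, 0, 0.012], [0, 0, 0.018], [0, 0, 0.03], [0, 0, 0.05], [0, 0, 0.075], [0, 0, 0.09], [0, 0, 0.09], [0, 0, 0.09]], rot=[[0, 0, 0], [0, 0, 0], [0, 0, 0], [0, 0, 0], [0, 0, 0], [0, 0, 0], [0, 0, 0], [0, 0, 0], [0, 0, 0], [0, 0, 0], [0, 0, 0]])

```text
time: 12.1
ee_pos: [0.5429, -0.1455, 0.214]
eef_rot: [0.877, 0.481, 0.001, 0.001]
ft_force: [-0.1, -0.3, -5.0]
width: 0.0179
grip_force: 24.7
```

```bash
python3 s.py; python3 - <<'E'
from h import *
snap("wrist","w4");find("wrist",["grinding_cup","cork_coaster"]);snap("scene","s4");find("scene",["grinding_cup","cork_coaster"]);snap("top","t4");find("top",["grinding_cup","cork_coaster"])
E
```

```text
12.1 [ 0.5429 -0.1455  0.214 ] yaw 1.0028 F [-0.13 -0.32 -5.02] M [-0.066 -0.022 -0.056] 0.017862932916922057 24.679662343114614
wrist call grinding_cup 0.7 [ 0.5399 -0.147   0.1431] [321. 217.]
wrist call cork_coaster 0.97 [ 0.5434  0.0041 -0.0035] [254.  70.]
wrist call cork_coaster 0.73 [ 0.5375 -0.1453  0.0006] [319. 179.]
scene call grinding_cup 0.71 [ 0.5435 -0.15    0.1472] [338. 132.]
scene call cork_coaster 0.92 [ 0.5851  0.1468 -0.0055] [271. 199.]
scene call cork_coaster 0.66 [ 0.258   0.5039 -0.0022] [255. 318.]
scene call cork_coaster 0.6 [ 0.2138  0.2868 -0.0005] [325. 278.]
scene call cork_coaster 0.59 [ 0.5492  0.0055 -0.0007] [307. 184.]
top call cork_coaster 0.76 [ 5.894e-01  1.442e-01 -4.000e-04] [326. 136.]
top call cork_coaster 0.71 [ 5.479e-01 -8.000e-04  5.000e-04] [374. 150.]
top call cork_coaster 0.61 [ 0.262   0.5008 -0.0009] [205. 245.]
top call cork_coaster 0.55 [ 0.2127  0.2822 -0.0031] [278. 262.]
```

View pics/w4.png

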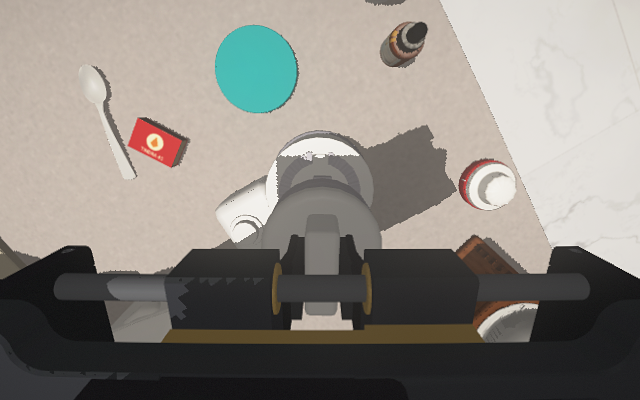

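```bash
python3 - <<'E'
from h import *
im=cv2.imread('pics/t4.png')
hsv=cv2.cvtColor(im,cv2.COLOR_BGR2HSV)[110:165,300:355]
m=((hsv[...,0]<18)&(hsv[...,1]>80)&(hsv[...,2]>60)).astype(np.uint8)
n,l,st,ce=cv2.connectedComponentsWithStats(m);i=1+st[1:,4].argmax();c=ce[i]+[300,110]
print(c,st[i],plane("top",*c,.009))
for nm,p in dict(bottle=(308,90),box=(340,100),boxcorner=(355,106),jar=(374,98),van=(398,105)).items():print(nm,plane("top",*p,0),plane("top",*p,.08))
E
```

```text
[326.54619565 136.63315217] [ 12  12  31  30 736] [0.58635637 0.14349818 0.009     ]
bottle [0.73635453 0.20140672 0.        ] [0.70562506 0.19700875 0.08      ]
box [0.70442527 0.10293847 0.        ] [0.67568305 0.10466908 0.08      ]
boxcorner [0.68541639 0.05708175 0.        ] [0.65785726 0.06166644 0.08      ]
jar [ 0.71114697 -0.00128763  0.        ] [0.6819864  0.00692992 0.08      ]
van [ 0.68910326 -0.07444319  0.        ] [ 0.66131466 -0.06167251  0.08      ]
```

>>> arm_command(xyz=[[0.001, 0.008, 0], [0.003, 0.025, 0], [0.007, 0.05, 0], [0.011, 0.075, 0], [0.015, 0.1, 0], [0.019, 0.125, 0], [0.023, 0.15, 0], [0.027, 0.175, 0], [0.031, 0.2, 0], [0.035, 0.225, 0], [0.039, 0.25, 0], [0.042, 0.272, 0], [0.044, 0.285, 0], [0.044, 0.2905, 0], [0.044, 0.2905, 0], [0.044, 0.2905, 0]], rot=[[0, 0, -0.04], [0, 0, -0.1], [0, 0, -0.18], [0, 0, -0.26], [0, 0, -0.34], [0, 0, -0.42], [0, 0, -0.5], [0, 0, -0.58], [0, 0, -0.66], [0, 0, -0.74], [0, 0, -0.82], [0, 0, -0.9], [0, 0, -0.96], [0, 0, -1.0], [0, 0, -1.0], [0, 0, -1.0]])

```text
time: 13.88
ee_pos: [0.5864, 0.1451, 0.2127]
eef_rot: [1.0, 0.002, -0.0, 0.0]
ft_force: [-0.3, -0.6, -4.1]
width: 0.0183
grip_force: 24.7
```

```bash
python3 s.py; python3 - <<'E'
from h import *
snap("wrist","w5");find("wrist",["grinding_cup","cork_coaster"]);snap("scene","s5");find("scene",["grinding_cup","cork_coaster"])
E
```

```text
13.8833 [0.5864 0.1451 0.2127] yaw 0.0047 F [-0.32 -0.61 -4.12] M [-0.059  0.03  -0.014] 0.0183194721611532 24.679744164459407
wrist call grinding_cup 0.89 [0.5865 0.145  0.1448] [320. 214.]
wrist call cork_coaster 0.88 [ 0.5432  0.0007 -0.0031] [429. 209.]
wrist call cork_coaster 0.74 [0.5876 0.1473 0.0017] [319. 177.]
scene call grinding_cup 0.65 [0.5879 0.1457 0.1449] [268. 162.]
scene call cork_coaster 0.91 [ 0.2111  0.2868 -0.0014] [325. 279.]
scene call cork_coaster 0.65 [0.2545 0.5061 0.0008] [255. 318.]
scene call cork_coaster 0.62 [ 0.5495  0.0027 -0.0027] [308. 184.]
scene call cork_coaster 0.57 [ 0.5896  0.1459 -0.0045] [271. 198.]
```

View pics/w5.png

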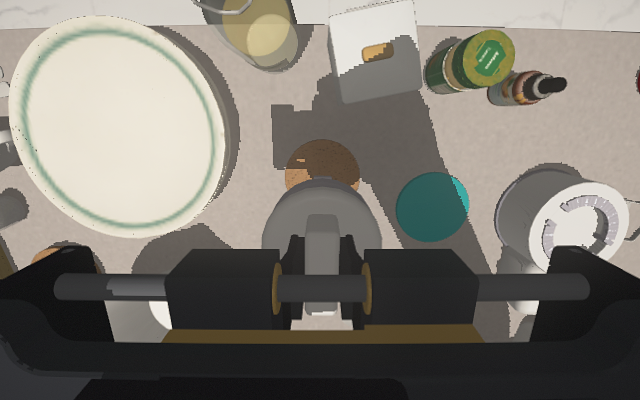

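The picture shows the cup over the cork coaster at (322,177) and aligned in column. The turquoise one at (433,207) stays clear. I lower the cup.

>>> arm_command(xyz=[[0, 0.0005, -0.02], [0, 0.0005, -0.05], [0, 0.0005, -0.08], [0, 0.0005, -0.105], [0, 0.0005, -0.12], [0, 0.0005, -0.127], [0, 0.0005, -0.13], [0, 0.0005, -0.132], [0, 0.0005, -0.1335], [0, 0.0005, -0.1335]], rot=[[0, 0, 0], [0, 0, 0], [0, 0, 0], [0, 0, 0], [0, 0, 0], [0, 0, 0], [0, 0, 0], [0, 0, 0], [0, 0, 0], [0, 0, 0]])

```text
time: 15.02
ee_pos: [0.587, 0.1457, 0.0804]
eef_rot: [1.0, 0.001, 0.001, -0.0]
ft_force: [0.0, -1.0, -4.6]
width: 0.0181
grip_force: 24.7
```

>>> arm_command(xyz=[[0, 0, -0.001], [0, 0, -0.002], [0, 0, -0.003], [0, 0, -0.003]], rot=[[0, 0, 0], [0, 0, 0], [0, 0, 0], [0, 0, 0]])

```text
time: 15.35
ee_pos: [0.5864, 0.1456, 0.0764]
eef_rot: [1.0, 0.001, 0.0, 0.0]
ft_force: [0.2, 0.4, -4.1]
width: 0.0179
grip_force: 24.7
```

>>> arm_command(xyz=[[0, 0, -0.0007], [0, 0, -0.0015], [0, 0, -0.002], [0, 0, -0.002]], rot=[[0, 0, 0], [0, 0, 0], [0, 0, 0], [0, 0, 0]])

```text
time: 15.68
ee_pos: [0.5864, 0.1456, 0.0744]
eef_rot: [1.0, 0.001, -0.0, 0.0]
ft_force: [0.0, -0.6, -3.6]
width: 0.018
grip_force: 24.7
```

>>> arm_command(xyz=[[0, 0, -0.0005], [0, 0, -0.001], [0, 0, -0.001]], rot=[[0, 0, 0], [0, 0, 0], [0, 0, 0]])

```text
time: 15.93
ee_pos: [0.5867, 0.1456, 0.0743]
eef_rot: [1.0, 0.001, 0.0, 0.0]
ft_force: [-3.9, -1.4, 5.3]
width: 0.0181
grip_force: 24.7
```

>>> arm_command(xyz=[[0, 0, 0], [0, 0, 0], [0, 0, 0], [0, 0, 0], [0, 0, 0], [0, 0, 0]], rot=[[0, 0, 0], [0, 0, 0], [0, 0, 0], [0, 0, 0], [0, 0, 0], [0, 0, 0]], grip=0.5)

```text
time: 16.43
ee_pos: [0.5865, 0.1456, 0.0735]
eef_rot: [1.0, 0.001, 0.0, 0.0]
ft_force: [0.8, 0.1, 0.0]
width: 0.0424
grip_force: 0.0
```

>>> arm_command(xyz=[[0, 0, 0.01], [0, 0, 0.03], [0, 0, 0.06], [0, 0, 0.1], [0, 0, 0.14], [0, 0, 0.17], [-0.03, 0, 0.18], [-0.06, 0, 0.18], [-0.09, 0, 0.18], [-0.1, 0, 0.18], [-0.1, 0, 0.18]], rot=[[0, 0, 0], [0, 0, 0], [0, 0, 0], [0, 0, 0], [0, 0, 0], [0, 0, 0], [0, 0, 0], [0, 0, 0], [0, 0, 0], [0, 0, 0], [0, 0, 0]])

```text
time: 17.35
ee_pos: [0.4848, 0.146, 0.2548]
eef_rot: [1.0, 0.002, 0.001, 0.001]
ft_force: [1.3, 0.5, 0.7]
width: 0.0435
grip_force: 0.0
```

```bash
python3 s.py; python3 - <<'E'
from h import *
snap("wrist","w6");find("wrist",["grinding_cup","cork_coaster","button_top"]);snap("top","t6");find("top",["grinding_cup"])
E
```

```text
17.35 [0.4848 0.146  0.2548] yaw 0.0042 F [1.29 0.53 0.69] M [ 0.011 -0.033  0.004] 0.04347928286316282 0.0
wrist call grinding_cup 0.94 [0.5877 0.1453 0.0081] [321.  96.]
wrist call cork_coaster 0.68 [ 0.5462  0.001  -0.0017] [427. 129.]
wrist call cork_coaster 0.52 [0.2653 0.5058 0.0018] [102. 306.]
wrist call button_top 0.56 [ 0.4462 -0.1385  0.0772] [554. 217.]
```

View pics/w6.png

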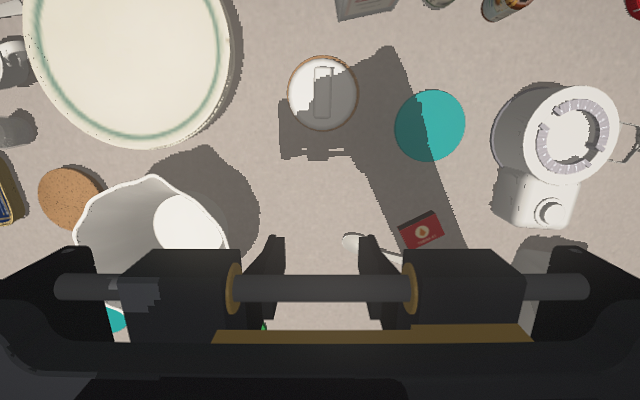

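The picture shows the cup upright at (322,93) with the cork rim visible around it, and the button still in at (549,212).

```bash
python3 -c "
from bench import r
print(r.close_job())"
```

```text
the job is handed in; nothing more can be done
None
```

The cup is off the grinder and standing upright near the middle of the single cork coaster, with the release button still in; I handed the job in at about 17 s, but no verdict came back.

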